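Put the printing tools back on their shadow pads

TASK

The print run is over: put the two squeegees, the tape roll and the ink tin back, each on the plywood pad that bears its own outline. Each should lie flat (the tin stand upright) and cover its outline neatly, the squeegees lined up with theirs, blade to either side. Leave the mug and the hammer where they are.

Things in the scene. Friction and masses are not known exactly. Their poses are not given: they have to be found in the camera images.
- long_squeegee: The longer hand squeegee lying flat: wooden bar, dark rubber blade along one long edge. 130 mm long (own y), 55 mm wide over wood and blade (own x, blade at +x); wood 24 mm thick, blade 12 mm at mid height. Grip across the 55 mm at mid length. Loose, about 160 g. Origin: centre of the footprint, on the underside; z up. Turned up to 0.8 rad from long axis along world y.
- short_squeegee: The shorter hand squeegee lying flat: wooden bar, dark rubber blade along one long edge. 80 mm long (own y), 55 mm wide over wood and blade (own x, blade at +x); wood 24 mm thick, blade 12 mm at mid height. Grip across the 55 mm at mid length. Loose, about 100 g. Origin: centre of the footprint, on the underside; z up. Turned up to 0.8 rad from long axis along world y.
- tape_roll: Pale roll of narrow tape lying flat: ring 62 mm outside diameter, 38 mm hole, 24 mm high, loose, about 60 g. Origin: on its axis at the underside; z up along the axis; its yaw has no meaning.
- ink_tin: Closed metal ink tin standing upright: 52 mm diameter, 55 mm high, no handle, loose, about 220 g. Origin: on its axis at the underside; z up along the axis; its yaw has no meaning.
- pad_long: Plywood pad fixed to the bench, 100 (own x) x 150 (own y) x 6 mm thick, turned at most 0.15 rad, with a flat dark rectangle 55 (own x) x 130 mm (own y) in its middle. Origin: centre of the pad on its underside (6 mm below its top), z up; the outline is centred on it. Place of the longer squeegee.
- pad_short: Plywood pad fixed to the bench, 100 (own x) x 150 (own y) x 6 mm thick, turned at most 0.15 rad, with a flat dark rectangle 55 (own x) x 80 mm (own y) in its middle. Origin: centre of the pad on its underside (6 mm below its top), z up; the outline is centred on it. Place of the shorter squeegee.
- pad_ring: Plywood pad fixed to the bench, 100 (own x) x 150 (own y) x 6 mm thick, turned at most 0.15 rad, with a flat dark ring, 62 mm outside and 38 mm inside diameter in its middle. Origin: centre of the pad on its underside (6 mm below its top), z up; the outline is centred on it. Place of the tape roll.
- pad_disc: Plywood pad fixed to the bench, 100 (own x) x 150 (own y) x 6 mm thick, turned at most 0.15 rad, with a flat dark full disc, 52 mm diameter in its middle. Origin: centre of the pad on its underside (6 mm below its top), z up; the outline is centred on it. Place of the ink tin.
- mug: White mug, 80 mm diameter, 90 mm high, with a handle, standing at the right edge of the work (-y side). Origin: centre of its underside. Not part of the job: leave it.
- hammer: Hammer with a blue handle lying along world x at the left edge of the work (+y side). About 260 mm long, 26 mm high, head at the far end 90 mm across. Origin: under the middle of its length, z up. Not part of the job: leave it.
There are look-alikes about, which are no part of the job. Leave any green or pink look-alike of the pad_disc alone.

How it is judged (in metres and radians):
At the end, for the whole second after the job is handed in: Each of the four things rests on its own pad, its centre within 12 mm horizontally of the pad's centre, its underside on the pad (less than 10 mm above the bench), tilted less than 0.1 rad, at rest (under 0.02 m/s); each squeegee's long axis within 0.2 rad of its outline's, either way round (horizontal distance between long_squeegee and pad_long below 0.012 m and angle between each of long_squeegee, short_squeegee, tape_roll, ink_tin's own z axis and vertical below 0.1 rad and z of long_squeegee in the frame of pad_long below 0.01 m and linear speed of each of long_squeegee, short_squeegee, tape_roll, ink_tin below 0.02 m/s and angle between the y axis of long_squeegee and the y axis of pad_long, either way round below 0.2 rad and horizontal distance between short_squeegee and pad_short below 0.012 m and z of short_squeegee in the frame of pad_short below 0.01 m and angle between the y axis of short_squeegee and the y axis of pad_short, either way round below 0.2 rad and horizontal distance between tape_roll and pad_ring below 0.012 m and z of tape_roll in the frame of pad_ring below 0.01 m and horizontal distance between ink_tin and pad_disc below 0.012 m and z of ink_tin in the frame of pad_disc below 0.01 m); the robot touches nothing.
It fails at once if the mug or the hammer is moved by more than 20 mm (distance of any of mug, hammer from where it was at the start of the episode above 0.02 m).
It also fails if it takes over 109 s, if anything falls off the work surface, if the arm or the gripper's body presses on something with over 40 N, if the wrist force passes 120 N, or if a joint passes its speed limit or range.

ROBOT

A 6-joint arm with a two-finger parallel gripper is mounted at the origin on the work surface. World frame = base frame: x ahead of the robot, y to its left, z up, the work surface at z = 0. Lengths are in m, angles in degrees, forces in N, time in s.
With the tool pointing down it reaches from about 0.35 to 0.875 m from the base axis. Payload 4.2 kg.
Tool frame: the origin (TCP) lies midway between the tips of the shut fingers; the grasp point (between the pads) lies 19 mm behind it (r.pinch_z is the distance from the TCP to the grasp point, in m); z points along the fingers, y is the line along which they close (so a half turn about z gives the same grasp; the last joint's range is limited). The gripper opens to 87 mm and grips with 3 to 60 N. Pads are 19 mm wide; open, the fingers measure 117 mm over their backs; the gripper's body (75 mm by 190 mm) begins 51 mm behind the grasp point.
Start: joints at [14.817, 22.042, 0.453, 0, -68.411, -14.817], TCP at [0.625, 0, 0.194] pointing down, gripper open.
Joint ranges: [-179.83, 179.83], [-69.29, 118.12], [-61.27, 80.66], [-181.25, 117.63], [-171.15, -9.14], [-177.46, 177.46]. Speed limits (degrees/s): [159.86, 159.86, 180, 180, 180, 180].

INTERFACE

Orientations are given as a 3x3 rotation matrix whose columns are the frame's x, y, z axes.
In Python, from station import r, imaging, models gives the robot as it stands. The module is installed in compiled form; this text tells all that it offers.
- The arm moves only by the tool apply_moves, never from a script. Its argument "moves" is a list of rows, each a list of 2 entries, a list of its own where there are three numbers: the shift along the tool's x, y, z in m, then the turn about the tool's z in degrees. A call has 1 to 5 rows; each row shifts and turns the commanded pose from where the row before left it, along the tool's axes as they then stand; what a row does not reach is not made up. A row lasts 1/12 s, in which the tool goes at most 41.7 mm and 7.16 degrees, less where a joint would pass 70% of its speed; a pose out of reach is approached as far as the arm can. A call is refused whole if a number of a shift passes 0.0417 or a number of a turn 7.16, either way. A call with a gripper value outside its range is refused whole. "hand" is the finger opening in m, from 0 to 0.087, set as the call begins (left out, the last holds). The fingers move at their own pace and stop on an object; the grip force is fixed at half the most. Time passes only in rows, so rows that do not move let the fingers close. It gives the time, the measured TCP pose, the force, the opening and the grip force at its end, in the units of the state.
- r.sense(): the state, without advancing time (a new reading comes with each control period).
- imaging.capture(name): name is "scene" or "side" or "wrist"; returns a dict with "frame" (400x640x3 uint8, blue, green, red), "intrinsics" (3x3 intrinsics, pixels), "eye" and "orientation" of the camera in the world. Camera axes: x right, y down, z forward; pixel columns grow to the right and rows downward; lengths in m; the calibration is good to about 2 mm. A picture is of the moment at which its call begins. There is no depth.
- r.finish_job(): hands the job in; it is judged then, once.
Trained networks look in a picture, given as the dict that the camera call returned (one of the last four; its "shot" number tells which), for a name from the list of things; names that differ only in an ending like _2 or _b are one class to them, and where a whole thing is asked for, a point or a joint stands for the part that bears it (a point fixed in the world has none). Each returns a list of dicts, best first, with "confidence" (0 to 1); they miss things now and then, are a little off and sometimes report something else, mostly with a low value. They report only what shows in the picture. A call takes as long as a camera call. They do not tell look-alikes from the thing itself.
- models.cut_out(picture, target): "region" (400x640 bool, what is visible of it) and "extent" ([left, top, width, height] as shares, 0 to 1, of the picture: columns of its width, rows of its height, round what is visible of it).
- models.place_of(picture, target): "at" ([column, row] as shares, 0 to 1, of the picture: columns of its width, rows of its height: a listed point, or the origin of a listed thing).
The state is a dict: "time_s": time; "joints": joint angles; "joint_velocities": joint speeds; "effort": joint torques, N m; "tcp_pos": TCP position; "ee_rot": TCP orientation; "wrist_force": force on the tool from outside, world axes, zero at the start; "moment": the same for the moment, N m; "gripper_width": opening from 0.0 (shut) to 1.0 (fully open); "gripper_force": force on a finger pad.
Only numpy, scipy, OpenCV 4.12 (cv2) and the standard library are available. Lean on these libraries where they do the work, as an engineer would, in place of code of your own. Each camera call takes 0.05 s, during which the arm holds its last target. There are 200 camera calls.

## Working session

There is one attempt and no reset: what is moved stays moved. The work goes in short steps, Python scripts to look and compute and a tool call to move; the robot and the scene stay as the last step left them, time stands still between calls to the robot, and variables do not carry over. Pictures are saved under pics/ and viewed, at most 14 in all, crops included, and the job is handed in when it is done.

Besides the shell and the picture viewer there is one more tool, called by a JSON object that holds its "api" and its "payload". apply_moves: Moves the arm, as the interface text tells. Its arguments: {"type":"object","properties":{"moves":{"type":"array"},"hand":{"type":"number"}},"required":["moves"]}

```bash
mkdir -p pics; cat > h.py <<'E'
import numpy as np, cv2
from station import r, imaging, models
def ray(p,u,v):
    K=np.array(p["intrinsics"]);R=np.array(p["orientation"]);d=R@np.linalg.inv(K)@np.array([u,v,1.0]);return np.array(p["eye"]),d
def onz(p,u,v,z):
    e,d=ray(p,u,v);return e+d*(z-e[2])/d[2]
def proj(p,X):
    K=np.array(p["intrinsics"]);R=np.array(p["orientation"]);c=K@(R.T@(np.array(X)-np.array(p["eye"])));return c[:2]/c[2]
def tri(obs):
    A=np.zeros((3,3));b=np.zeros(3)
    for p,u,v in obs:
        e,d=ray(p,u,v);d=d/np.linalg.norm(d);P=np.eye(3)-np.outer(d,d);A+=P;b+=P@e
    return np.linalg.solve(A,b)
E
python3 - <<'E'
from h import *
s=r.sense();print(s)
for n in("scene","side","wrist"):
    p=imaging.capture(n);cv2.imwrite(f"pics/{n}0.png",p["frame"]);print(n,p["eye"],np.round(p["orientation"],3).tolist(),np.array(p["intrinsics"]).tolist(),list(p))
    for t in "long_squeegee short_squeegee tape_roll ink_tin pad_long pad_short pad_ring pad_disc".split():
        print(t,[(np.round(np.array(q["at"])*[640,400]).tolist(),round(q["confidence"],2)) for q in models.place_of(p,t)])
E
```

```text
{'time_s': 0.0, 'joints': array([ 1.48158339e+01,  2.20907976e+01,  3.77935334e-01, -2.86535519e-02,
       -6.84103430e+01, -1.48162004e+01]), 'joint_velocities': array([ 0.00106499, -0.05775528, -0.10945014,  0.05970752,  0.03524067,
        0.05991705]), 'effort': array([ 5.69075401e-04, -3.90661991e+01,  1.87403029e+01,  4.22001421e+00,
        1.09914420e-02, -1.81494070e-04]), 'tcp_pos': array([6.24324616e-01, 3.73857300e-06, 1.93047559e-01]), 'ee_rot': array([[-1.90800423e-04, -9.99997567e-01, -2.19771022e-03],
       [-9.99999977e-01,  1.91021323e-04, -1.00304442e-04],
       [ 1.00724007e-04,  2.19769104e-03, -9.99997580e-01]]), 'wrist_force': array([ 0.30970278, -0.59707914,  0.30496813]), 'moment': array([ 0.02060588, -0.02234742, -0.07123135]), 'gripper_force': 0.0, 'gripper_width': 1.0013785375021087}
scene [ 1.48094663 -0.22701766  1.29916356] [[0.243, 0.763, -0.599], [0.97, -0.203, 0.135], [-0.019, -0.614, -0.789]] [[466.07547506538907, 0.0, 315.5185696952303], [0.0, 466.07547506538907, 208.89631712332846], [0.0, 0.0, 1.0]] ['frame', 'intrinsics', 'eye', 'orientation',
[... 1017 characters left out ...]
], 0.73), ([399.0, 182.0], 0.63), ([323.0, 292.0], 0.54)]
wrist [ 0.62566264 -0.08197025  0.38470139] [[-1.0, 0.0, -0.0], [0.0, 0.954, 0.3], [0.0, 0.3, -0.954]] [[302.6070244079452, 0.0, 317.96844732160974], [0.0, 302.6070244079452, 195.666656747498], [0.0, 0.0, 1.0]] ['frame', 'intrinsics', 'eye', 'orientation', 'shot']
long_squeegee [([425.0, 338.0], 0.78)]
short_squeegee [([464.0, 94.0], 0.66)]
tape_roll [([446.0, 237.0], 0.86)]
ink_tin [([466.0, 94.0], 0.18)]
pad_long [([330.0, 238.0], 0.63)]
pad_short [([320.0, 337.0], 0.69)]
pad_ring [([333.0, 238.0], 0.98), ([424.0, 335.0], 0.17)]
pad_disc [([180.0, 169.0], 0.88), ([324.0, 101.0], 0.87), ([199.0, 326.0], 0.81), ([323.0, 341.0], 0.41)]
```

View pics/scene0.png

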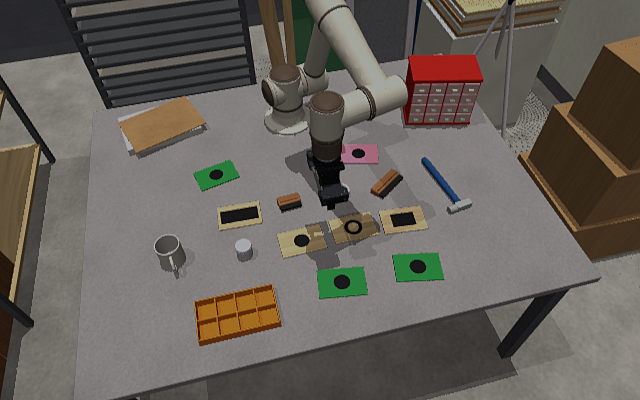

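View pics/side0.png

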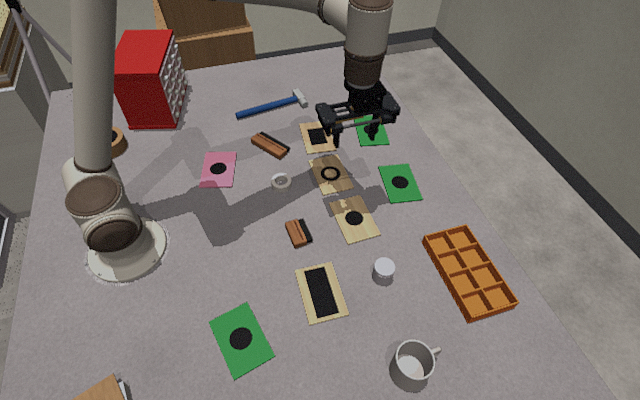

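View pics/wrist0.png

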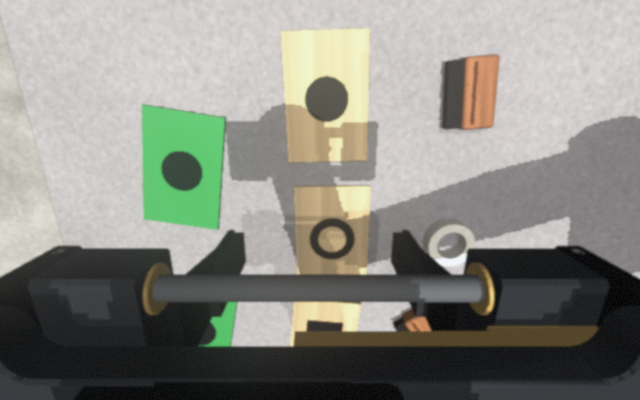

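The plywood pads show in the side view: disc (353,220), ring (331,174), short rectangle (317,137), long rectangle (321,292). Look-alikes of pad_disc are green at (240,338), (400,182) and (372,128), and pink at (218,168). I choose the plywood one at (353,220), which is wrist (327,99). Next I'll measure by fitting silhouettes.

```bash
cat >> h.py <<'E'
from scipy.optimize import minimize
def T(x,y,a,P):
    c,s=np.cos(a),np.sin(a);return np.c_[x+c*P[:,0]-s*P[:,1],y+s*P[:,0]+c*P[:,1],P[:,2]]
def box(x0,x1,l,z0,z1): return np.array([[x,y,z] for x in(x0,x1) for y in(-l/2,l/2) for z in(z0,z1)])
def cyl(d,h,z0=0.):
    t=np.linspace(0,2*np.pi,40);return np.vstack([np.c_[d/2*np.cos(t),d/2*np.sin(t),0*t+z] for z in(z0,z0+h)])
# outlines: flat at z .006 ; things: on bench
SH={"long_squeegee":[box(-.0275,.0275,.13,.006,.018),box(-.0275,.012,.13,0,.024)],"short_squeegee":[box(-.0275,.0275,.08,.006,.018),box(-.0275,.012,.08,0,.024)],
"tape_roll":[cyl(.062,.024)],"ink_tin":[cyl(.052,.055)],
"pad_long":[box(-.0275,.0275,.13,.006,.006)],"pad_short":[box(-.0275,.0275,.08,.006,.006)],"pad_ring":[cyl(.062,0,.006)],"pad_disc":[cyl(.052,0,.006)]}
S=3
def sil(p,name,q):
    m=np.zeros((400*S,640*S),np.uint8)
    for P in SH[name]:
        uv=np.array([proj(p,X) for X in T(q[0],q[1],q[2],P+[0,0,q[3] if len(q)>3 else 0])])*S
        cv2.fillConvexPoly(m,cv2.convexHull(uv.astype(np.int32)),1)
    return m
def fit(name,obs,q0,rot=True,valid=None):
    """obs: list of (picture, mask)"""
    big=[(p,cv2.resize(m.astype(np.uint8),(640*S,400*S),interpolation=cv2.INTER_LINEAR)) for p,m in obs]
    def c(q):
        q=q if rot else [q[0],q[1],0]
        t=0
        for p,m in big:
            s=sil(p,name,q);t+=1-(s&m).sum()/max(1,(s|m).sum())
        return t/len(big)
    q0=np.array(q0,float);n=len(q0)
    o=minimize(c,q0,method="Nelder-Mead",options=dict(initial_simplex=np.vstack([q0]+[q0+d for d in np.diag([.01,.01,.15])[:n]]),xatol=1e-4,fatol=1e-4))
    return o.x,o.fun
def dark(p,u,v,w=45,thr=70):
    """connected dark blob nearest (u,v)"""
    g=p["frame"].max(2);b=(g<thr).astype(np.uint8);n,L,st,ce=cv2.connectedComponentsWithStats(b)
    u,v=int(round(u)),int(round(v));l=L[v,u]
    if l==0:
        ys,xs=np.nonzero(b);i=np.argmin((xs-u)**2+(ys-v)**2);l=L[ys[i],xs[i]]
    return L==l
E
python3 - <<'E'
from h import *
names="long_squeegee short_squeegee tape_roll ink_tin pad_long pad_short pad_ring pad_disc".split()
px={"side":[(270,145),(298,233),(281,181),(384,271),(321,292),(317,136),(331,174),(354,218)],
"scene":[(387,182),(289,201),None,(244,250),(240,216),(404,220),(353,227),(302,241)]}
ps={n:imaging.capture(n) for n in("scene","side")}
for i,t in enumerate(names):
    o=[]
    for n,p in ps.items():
        if px[n][i] is None: continue
        best=None
        for q in models.cut_out(p,t):
            ys,xs=np.nonzero(q["region"]);d=np.hypot(xs.mean()-px[n][i][0],ys.mean()-px[n][i][1])
            if d<20:best=q["region"];break
        at=[np.array(q["at"])*[640,400] for q in models.place_of(p,t)]
        at=[a for a in at if np.hypot(*(a-px[n][i]))<20]
        if best is None and not at: print(t,n,"none");continue
        o.append((p,best,at[0] if at else None))
    a=[(p,*x) for p,m,x in o if x is not None]
    print(t,"tri",np.round(tri(a),3) if len(a)>1 else "", [np.round(onz(p,u,v,0)[:2],3).tolist() for p,u,v in a],[None if m is None else int(m.sum()) for _,m,_ in o])
    if i<4:
        ob=[(p,m) for p,m,_ in o if m is not None]
        s0=onz(o[-1][0],*px["side"][i],.012)
        if ob: 
            rs=[fit(t,ob,[s0[0],s0[1],a0]) for a0 in ((-2.6,-.6,0,.6,2.6,3.14) if i<2 else (0,))]
            for q,f in sorted(rs,key=lambda z:z[1])[:2]: print("   fit",np.round(q,4),round(f,3))
E
```

```text
long_squeegee tri [ 0.453  0.28  -0.009] [[0.458, 0.279], [0.452, 0.267]] [492, 605]
   fit [0.4568 0.2747 0.6371] 0.082
   fit [0.4544 0.2719 3.7683] 0.083
short_squeegee tri [ 0.446 -0.09  -0.008] [[0.45, -0.089], [0.445, -0.097]] [329, 552]
   fit [ 0.451  -0.0874  0.081 ] 0.124
   fit [ 0.4504 -0.0886  0.0755] 0.127
tape_roll tri  [[0.453, 0.101]] [264]
   fit [0.4503 0.1034 0.1056] 0.289
ink_tin tri [ 0.624 -0.269 -0.01 ] [[0.63, -0.269], [0.621, -0.273]] [303, 493]
   fit [ 0.621  -0.274   0.1807] 0.116
pad_long tri [ 0.46  -0.27   0.002] [[0.457, -0.269], [0.461, -0.27]] [None, 2301]
pad_short tri [0.62  0.268 0.012] [[0.617, 0.268], [0.623, 0.287]] [None, 822]
pad_ring tri  [[0.611, 0.1]] [1024, 1164]
pad_disc tri [ 0.614 -0.079 -0.017] [[0.623, -0.079], [0.609, -0.093]] [None, 1634]
```

{"api": "apply_moves", "payload": {"moves": [[[-0.04,0,0],0],[[-0.04,0,0],0],[[-0.04,0,0],0],[[-0.04,0,0],0],[[-0.04,0,0],0]]}}

```text
time_s: 3.37
tcp_pos: [0.6247, 0.2017, 0.1943]
ee_rot: [[-0.0, -1.0, 0.0], [-1.0, 0.0, 0.0], [-0.0, -0.0, -1.0]]
wrist_force: [0.7, -0.3, -0.1]
gripper_width: 1.0
gripper_force: 0.0
```

{"api": "apply_moves", "payload": {"moves": [[[0,0,0],0],[[0,0,0],0],[[0,0,0],0]]}}

```text
time_s: 3.62
tcp_pos: [0.6248, 0.2, 0.1939]
ee_rot: [[0.001, -1.0, -0.001], [-1.0, -0.001, -0.0], [0.0, 0.001, -1.0]]
wrist_force: [-0.4, 0.1, 0.1]
gripper_width: 1.007
gripper_force: 0.0
```

```bash
python3 - <<'E'
from h import *
import pickle
print(r.sense()["tcp_pos"],np.round(r.sense()["ee_rot"],3).tolist())
p=imaging.capture("wrist");cv2.imwrite("pics/w1.png",p["frame"]);pickle.dump(p,open("w1.pkl","wb"))
E
```

```text
[0.62476379 0.20001443 0.19392293] [[0.001, -1.0, -0.001], [-1.0, -0.001, -0.0], [0.0, 0.001, -1.0]]
```

View pics/w1.png

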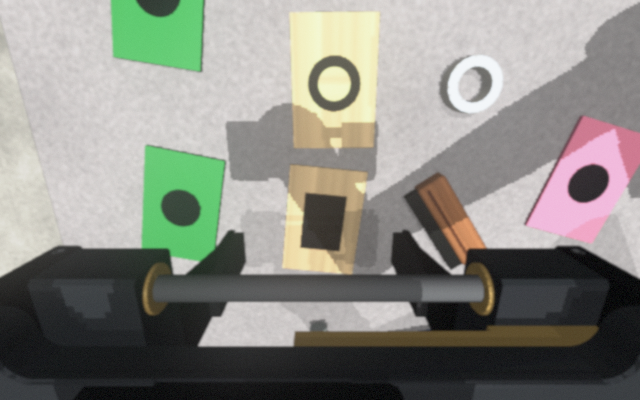

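{"api": "apply_moves", "payload": {"moves": [[[0.04,0,0],0],[[0.04,0,0],0],[[0.04,0,0],0],[[0.04,0,0],0],[[0.04,0,0],0]]}}

```text
time_s: 4.08
tcp_pos: [0.6243, -0.0034, 0.1947]
ee_rot: [[-0.002, -1.0, 0.001], [-1.0, 0.002, -0.0], [0.0, -0.001, -1.0]]
wrist_force: [1.0, -1.0, -0.2]
gripper_width: 0.999
gripper_force: 0.0
```

{"api": "apply_moves", "payload": {"moves": [[[0.04,0,0],0],[[0.04,0,0],0],[[0.04,0,0],0],[[0.04,0,0],0],[[0,0,0],0]]}}

```text
time_s: 4.5
tcp_pos: [0.6234, -0.168, 0.1942]
ee_rot: [[-0.009, -1.0, -0.0], [-1.0, 0.009, -0.001], [0.001, 0.0, -1.0]]
wrist_force: [0.6, 0.7, -0.2]
gripper_width: 1.003
gripper_force: 0.0
```

{"api": "apply_moves", "payload": {"moves": [[[0,0,0],0],[[0,0,0],0],[[0,0,0],0]]}}

```text
time_s: 4.75
tcp_pos: [0.6247, -0.1598, 0.1944]
ee_rot: [[0.0, -1.0, 0.0], [-1.0, -0.0, 0.0], [-0.0, -0.0, -1.0]]
wrist_force: [-0.4, -0.1, -0.5]
gripper_width: 1.002
gripper_force: 0.0
```

```bash
python3 - <<'E'
from h import *
import pickle
print(r.sense()["tcp_pos"],np.round(r.sense()["ee_rot"],3).tolist())
p=imaging.capture("wrist");cv2.imwrite("pics/w2.png",p["frame"]);pickle.dump(p,open("w2.pkl","wb"))
E
```

```text
[ 0.62471644 -0.15978768  0.19438996] [[0.0, -1.0, 0.0], [-1.0, -0.0, 0.0], [-0.0, -0.0, -1.0]]
```

View pics/w2.png

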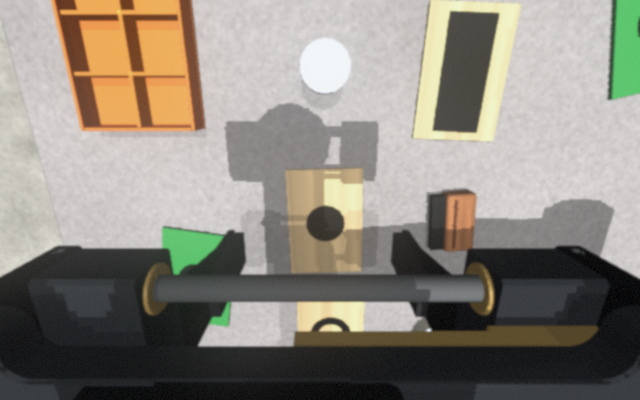

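w1 shows the ring pad (333,83), short pad (323,222), tape (475,83) and long squeegee (447,215), with its tail under the gripper rim. w2 shows the tin (325,66), long pad (468,70), disc pad (325,223, plywood) and short squeegee (452,220). In both pictures the blades face +x.

```bash
python3 - <<'E'
from h import *
import pickle
W={k:pickle.load(open(k+".pkl","rb")) for k in("w1","w2")}
def orient(p,m,z):
    c=max(cv2.findContours(m.astype(np.uint8),cv2.RETR_EXTERNAL,cv2.CHAIN_APPROX_NONE)[0],key=cv2.contourArea)[:,0,:]
    P=np.array([onz(p,u,v,z)[:2] for u,v in c],np.float32);(cx,cy),(w,h),a=cv2.minAreaRect(P*1000)
    return round(cx,1),round(cy,1),round(w,1),round(h,1),round(a,1)
for t,k,u,v,th in(("pad_ring","w1",312,83,80),("pad_short","w1",323,222,50),("pad_long","w2",468,70,80),("pad_disc","w2",325,223,50)):
    m=dark(W[k],u,v,thr=th);print(t,"dark",int(m.sum()),orient(W[k],m,.006))
for t,k,u,v in(("long_squeegee","w1",447,215),("tape_roll","w1",475,83),("ink_tin","w2",325,66),("short_squeegee","w2",452,220)):
    p=W[k]
    for q in models.cut_out(p,t):
        m=q["region"];ys,xs=np.nonzero(m)
        if np.hypot(xs.mean()-u,ys.mean()-v)<25:
            s0=onz(p,u,v,.012);x,f=fit(t,[(p,m)],[s0[0],s0[1],.55 if t[0]=="l" else 0.05])
            print(t,int(m.sum()),np.round(x,4),round(f,3),[int(e) for e in (xs.min(),xs.max(),ys.min(),ys.max())],orient(p,m,.024));break
E
```

```text
pad_ring dark 1983 (618.7, 274.9, 76.8, 51.5, 84.6)
pad_short dark 1419 (492.2, 336.8, 50.9, 105.4, 44.5)
pad_long dark 4755 (455.2, -270.7, 125.5, 50.2, 87.7)
pad_disc dark 1429 (492.4, -22.4, 52.4, 103.4, 45.2)
long_squeegee 3917 [0.4558 0.2742 0.607 ] 0.109 [404, 483, 172, 269] (462.0, 266.8, 57.2, 131.8, 34.1)
tape_roll 2295 [0.4495 0.1009 0.0006] 0.244 [440, 501, 55, 112] (454.4, 100.4, 69.3, 59.9, 0.0)
ink_tin 2151 [ 0.6184 -0.2747  0.0557] 0.073 [299, 349, 38, 92] (618.5, -278.7, 54.6, 53.8, 48.4)
short_squeegee 2730 [ 0.4507 -0.089   0.0949] 0.092 [427, 475, 188, 251] (455.0, -94.3, 59.4, 86.0, 4.5)
```

```bash
python3 - <<'E'
from h import *
import pickle
W={k:pickle.load(open(k+".pkl","rb")) for k in("w1","w2")}
for t,k,u,v in(("pad_ring","w1",333,83),("pad_disc","w2",325,223)):
    p=W[k];g=p["frame"].max(2);h=30;c=g[v-h:v+h,u-h:u+h]
    th=int(c.min())+ (int(np.percentile(c,60))-int(c.min()))//2
    b=np.zeros((400,640),np.uint8);b[v-h:v+h,u-h:u+h]=c<th
    n,L,st,ce=cv2.connectedComponentsWithStats(b);i=1+np.argmax(st[1:,4])
    cn=max(cv2.findContours((L==i).astype(np.uint8),cv2.RETR_EXTERNAL,cv2.CHAIN_APPROX_NONE)[0],key=cv2.contourArea)[:,0]
    P=np.array([onz(p,a,b_,.006)[:2] for a,b_ in cn],np.float32)
    print(t,th,st[i],cv2.fitEllipse(P*1000))
a=W["w2"]["frame"][165:275,270:500];cv2.imwrite("pics/crop.png",cv2.resize(a,None,fx=3,fy=3))
# heights by two views: side+wrist for things
p=imaging.capture("side")
H={"pad_disc":("w2",(325,223),(353.5,218.5)),"pad_long":("w2",(468,70),(321,292)),"pad_ring":("w1",(333.5,83),(331,174)),"pad_short":("w1",(323,222),(317,136.5))}
for t,(k,a,b) in H.items(): print(t,np.round(tri([(W[k],*a),(p,*b)]),4))
E
```

```text
pad_ring 166 [ 308   56   52   55 1321] ((606.7219848632812, 98.93359375), (59.73396301269531, 59.97700881958008), 1.957258939743042)
pad_disc 113 [ 307  206   37   35 1011] ((616.419677734375, -83.11253356933594), (48.6041374206543, 49.64569091796875), 13.318373680114746)
pad_disc [ 0.6158 -0.0828  0.0027]
pad_long [ 0.4545 -0.2754  0.0128]
pad_ring [0.6082 0.0976 0.0047]
pad_short [0.619  0.2738 0.0053]
```

View pics/crop.png

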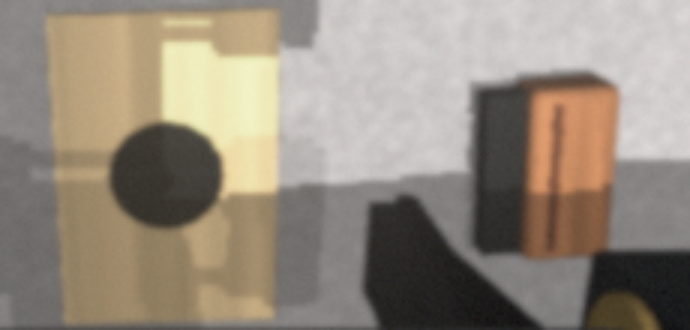

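The crop confirms the plywood pad_disc (wrist 325,223), with the short squeegee at (452,220), blade to +x. Tin first: TCP over (0.6185, -0.2745).

{"api": "apply_moves", "payload": {"moves": [[[0.0285,0.0015,0.01],0],[[0.0285,0.0015,0.01],0],[[0.0285,0.0015,0.01],0],[[0.029,0.0015,0.01],0],[[0,0,0],0]], "hand": 0.087}}

```text
time_s: 5.47
tcp_pos: [0.6171, -0.2778, 0.1511]
ee_rot: [[-0.004, -1.0, -0.005], [-1.0, 0.004, 0.001], [-0.001, 0.005, -1.0]]
wrist_force: [0.5, 1.2, -0.8]
gripper_width: 0.999
gripper_force: 0.0
```

{"api": "apply_moves", "payload": {"moves": [[[0,0,0.03],0],[[0,0,0.03],0],[[0,0,0.03],0],[[0,0,0],0],[[0,0,0],0]]}}

```text
time_s: 5.88
tcp_pos: [0.6182, -0.2738, 0.063]
ee_rot: [[0.001, -1.0, -0.004], [-1.0, -0.001, 0.0], [-0.0, 0.004, -1.0]]
wrist_force: [0.5, -0.3, 0.3]
gripper_width: 0.999
gripper_force: 0.0
```

{"api": "apply_moves", "payload": {"moves": [[[0,0,0.024],0],[[0,0,0.024],0],[[0,0,0],0],[[0,0,0],0],[[0,0,0],0]]}}

```text
time_s: 6.3
tcp_pos: [0.6211, -0.2749, 0.0191]
ee_rot: [[0.001, -1.0, 0.004], [-1.0, -0.001, -0.002], [0.002, -0.004, -1.0]]
wrist_force: [0.1, -0.6, 1.1]
gripper_width: 1.0
gripper_force: 0.0
```

{"api": "apply_moves", "payload": {"moves": [[[0,0,0],0],[[0,0,0],0],[[0,0,0],0],[[0,0,0],0],[[0,0,0],0]], "hand": 0.03}}

```text
time_s: 6.72
tcp_pos: [0.6192, -0.2745, 0.0166]
ee_rot: [[0.0, -1.0, 0.001], [-1.0, -0.0, -0.0], [0.0, -0.001, -1.0]]
wrist_force: [0.0, -1.2, 0.5]
gripper_width: 0.705
gripper_force: 0.0
```

{"api": "apply_moves", "payload": {"moves": [[[0,0,0],0],[[0,0,-0.02],0],[[0,0,-0.03],0],[[0,0,0],0],[[0,0,0],0]]}}

```text
time_s: 7.13
tcp_pos: [0.6201, -0.2747, 0.0678]
ee_rot: [[-0.0, -1.0, 0.004], [-1.0, 0.0, -0.001], [0.001, -0.004, -1.0]]
wrist_force: [0.0, 0.5, -3.7]
gripper_width: 0.577
gripper_force: 30.0
```

```bash
python3 - <<'E'
from h import *
p=imaging.capture("wrist");q=imaging.capture("side");cv2.imwrite("pics/g1.png",np.hstack([p["frame"][100:,120:520],q["frame"][100:,200:600]]))
print(r.sense()["tcp_pos"],r.sense()["gripper_width"]*.087,r.sense()["gripper_force"])
E
```

```text
[ 0.61780034 -0.27396039  0.06475259] 0.05033253765735493 29.99935592059046
```

View pics/g1.png

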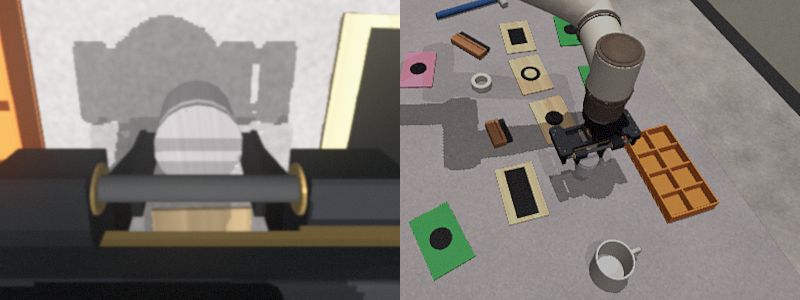

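Tin is held centred (tin in the wrist crop at column ~199). Carry it to the disc pad (0.616, -0.083).

{"api": "apply_moves", "payload": {"moves": [[[-0.0383,0.0006,0],0],[[-0.0383,0.0006,0],0],[[-0.0383,0.0006,0],0],[[-0.0383,0.0006,0],0],[[-0.0383,0.0006,0],0]]}}

```text
time_s: 7.65
tcp_pos: [0.6143, -0.0814, 0.0642]
ee_rot: [[-0.001, -1.0, -0.004], [-1.0, 0.001, -0.0], [0.0, 0.004, -1.0]]
wrist_force: [0.3, -0.3, -2.7]
gripper_width: 0.576
gripper_force: 30.0
```

{"api": "apply_moves", "payload": {"moves": [[[0,0,0],0],[[0,0,0],0],[[0,0,0.018],0],[[0,0,0.018],0],[[0,0,0],0]]}}

```text
time_s: 8.07
tcp_pos: [0.6139, -0.084, 0.0265]
ee_rot: [[-0.002, -1.0, -0.006], [-1.0, 0.002, -0.0], [0.0, 0.006, -1.0]]
wrist_force: [-0.4, -0.4, -2.6]
gripper_width: 0.577
gripper_force: 30.0
```

{"api": "apply_moves", "payload": {"moves": [[[0,0,0],0],[[0,0,0.003],0],[[0,0,0],0],[[0,0,0],0]]}}

```text
time_s: 8.4
tcp_pos: [0.6159, -0.0834, 0.0275]
ee_rot: [[-0.001, -1.0, 0.0], [-1.0, 0.001, 0.0], [-0.0, -0.0, -1.0]]
wrist_force: [-0.2, 0.2, -3.0]
gripper_width: 0.574
gripper_force: 30.0
```

{"api": "apply_moves", "payload": {"moves": [[[0,0,0.003],0],[[0,0,0.001],0],[[0,0,0],0],[[0,0,0],0]]}}

```text
time_s: 8.73
tcp_pos: [0.617, -0.0833, 0.0256]
ee_rot: [[0.001, -1.0, 0.002], [-1.0, -0.001, -0.001], [0.001, -0.002, -1.0]]
wrist_force: [-1.3, -0.5, 6.1]
gripper_width: 0.573
gripper_force: 30.0
```

{"api": "apply_moves", "payload": {"moves": [[[0,0,0],0],[[0,0,0],0],[[0,0,0],0],[[0,0,0],0],[[0,0,0],0]], "hand": 0.087}}

```text
time_s: 9.15
tcp_pos: [0.6159, -0.083, 0.023]
ee_rot: [[-0.0, -1.0, -0.0], [-1.0, 0.0, -0.0], [0.0, 0.0, -1.0]]
wrist_force: [-0.5, 0.6, 0.2]
gripper_width: 0.867
gripper_force: 0.0
```

{"api": "apply_moves", "payload": {"moves": [[[0,0,0],0],[[0,0,-0.02],0],[[0,0,-0.03],0],[[0,0,-0.03],0],[[0,0,0],0]]}}

```text
time_s: 9.57
tcp_pos: [0.6205, -0.0832, 0.11]
ee_rot: [[0.002, -1.0, 0.013], [-1.0, -0.002, -0.001], [0.001, -0.013, -1.0]]
wrist_force: [1.4, -0.1, 0.9]
gripper_width: 0.997
gripper_force: 0.0
```

{"api": "apply_moves", "payload": {"moves": [[[0.0012,0.033,0],0],[[0.0012,0.033,0],0],[[0.0012,0.033,0],0],[[0.0012,0.033,0],0],[[0.0012,0.033,0],0]]}}

```text
time_s: 9.98
tcp_pos: [0.4493, -0.0891, 0.1029]
ee_rot: [[-0.0, -1.0, -0.0], [-1.0, 0.0, -0.0], [0.0, 0.0, -1.0]]
wrist_force: [-0.0, 0.3, -0.5]
gripper_width: 0.995
gripper_force: 0.0
```

{"api": "apply_moves", "payload": {"moves": [[[0,0,0],-5],[[0,0,0],0],[[0,0,0],0]]}}

```text
time_s: 10.23
tcp_pos: [0.4518, -0.0889, 0.1037]
ee_rot: [[0.086, -0.996, 0.002], [-0.996, -0.086, -0.0], [0.0, -0.002, -1.0]]
wrist_force: [0.3, 1.0, 0.2]
gripper_width: 0.998
gripper_force: 0.0
```

```bash
python3 - <<'E'
from h import *
p=imaging.capture("wrist");q=imaging.capture("side");cv2.imwrite("pics/g2.png",np.hstack([p["frame"][100:,120:520],q["frame"][100:,200:600]]))
print(r.sense()["tcp_pos"],np.round(r.sense()["ee_rot"],3).tolist())
for t,pic in(("short_squeegee",p),("ink_tin",p),("ink_tin",q)):
    for d in models.cut_out(pic,t)[:1]:
        m=d["region"];ys,xs=np.nonzero(m);s0=onz(pic,xs.mean(),ys.mean(),.02);x,f=fit(t,[(pic,m)],[s0[0],s0[1],.09]);print(t,np.round(x,4),round(f,3),d["confidence"])
E
```

```text
[ 0.45228399 -0.08883936  0.10333429] [[0.086, -0.996, 0.001], [-0.996, -0.086, -0.0], [0.0, -0.001, -1.0]]
short_squeegee [ 0.4503 -0.089   0.0717] 0.068 0.73
ink_tin [ 0.6222 -0.0827  0.1993] 0.02 0.66
ink_tin [ 0.6244 -0.0806  0.3014] 0.051 0.77
```

View pics/g2.png

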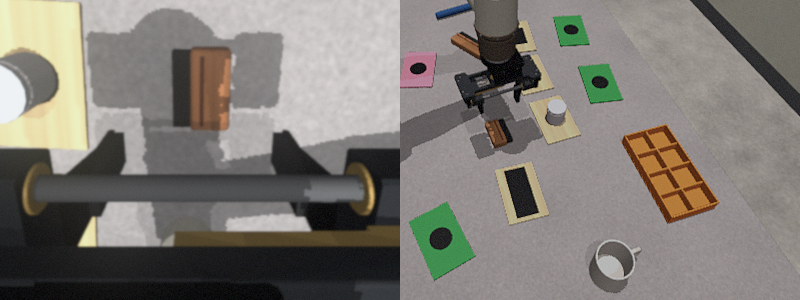

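The tin stands on the disc pad (side crop 556,112) at ≈(0.62,-0.083), close enough. The short squeegee lies between the fingers (202,88). Descend.

{"api": "apply_moves", "payload": {"moves": [[[0,0,0.03],0],[[0,0,0.03],0],[[0,0,0.02],0],[[0,0,0.012],0],[[0,0,0.006],0]]}}

```text
time_s: 10.9
tcp_pos: [0.45, -0.0891, 0.003]
ee_rot: [[0.086, -0.996, -0.004], [-0.996, -0.086, -0.001], [0.0, 0.004, -1.0]]
wrist_force: [0.2, -0.1, 0.5]
gripper_width: 1.002
gripper_force: 0.0
```

{"api": "apply_moves", "payload": {"moves": [[[0,0,0],0],[[0,0,0],0],[[0,0,0],0],[[0,0,0],0],[[0,0,0],0]], "hand": 0.03}}

```text
time_s: 11.32
tcp_pos: [0.4517, -0.0889, 0.006]
ee_rot: [[0.087, -0.996, 0.002], [-0.996, -0.087, 0.0], [-0.0, -0.002, -1.0]]
wrist_force: [0.0, 0.0, -0.4]
gripper_width: 0.707
gripper_force: 0.0
```

{"api": "apply_moves", "payload": {"moves": [[[0,0,0],0],[[0,0,0],0],[[0,0,0],0],[[0,0,0],0]]}}

```text
time_s: 11.65
tcp_pos: [0.451, -0.089, 0.0053]
ee_rot: [[0.087, -0.996, 0.0], [-0.996, -0.087, 0.0], [-0.0, -0.0, -1.0]]
wrist_force: [0.4, -0.7, -0.3]
gripper_width: 0.404
gripper_force: 0.0
```

```bash
python3 - <<'E'
from h import *
p=imaging.capture("wrist");q=imaging.capture("side");cv2.imwrite("pics/g3.png",np.hstack([p["frame"][100:,120:520],q["frame"][100:,200:600]]))
s=r.sense();print(s["gripper_width"],s["gripper_force"])
E
```

```text
0.36854159741070097 0.0
```

View pics/g3.png

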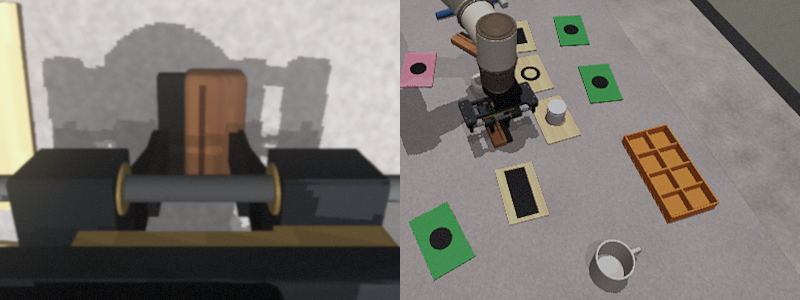

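The squeegee (wrist crop 202,120) lies on the -y side of the fingers, which closed on nothing. Re-measure before going on.

```bash
python3 - <<'E'
from h import *
p=imaging.capture("wrist");q=imaging.capture("side")
s=r.sense();print(s["gripper_width"],s["gripper_force"],s["tcp_pos"],p["eye"],np.round(p["orientation"],3).tolist())
print("tcp px",proj(p,s["tcp_pos"]), "pinch side px",proj(q,s["tcp_pos"]+[0,0,.019]))
for X in ([.4503,-.089-.04,.024],[.4503,-.089,.024],[.4503,-.049,.024]): print(proj(p,X),proj(q,X))
for pic in(p,q):
    for d in models.cut_out(pic,"short_squeegee")[:1]:
        m=d["region"];ys,xs=np.nonzero(m);print(xs.min(),xs.max(),ys.min(),ys.max());s0=onz(pic,xs.mean(),ys.mean(),.02);x,f=fit("short_squeegee",[(pic,m)],[s0[0],s0[1],.09]);print(np.round(x,4),round(f,3),d["confidence"])
E
```

```text
0.35363052543733997 0.0 [ 0.45096456 -0.0889707   0.00512766] [ 0.45885442 -0.17065638  0.19572284] [[-0.996, -0.083, -0.026], [-0.087, 0.95, 0.298], [0.0, 0.3, -0.954]]
tcp px [319.01169584 226.72981948] pinch side px [298.57227031 229.78704301]
[326.29800465 176.5544795 ] [302.47186836 241.77420177]
[320.18617535 238.82064049] [298.34158068 229.88055526]
[314.80263079 293.66717435] [294.39069782 218.50352592]
275 367 167 274
[ 0.4508 -0.0895  0.0673] 0.277 0.91
288 312 220 247
[ 0.4529 -0.092   0.051 ] 0.325 0.69
```

```bash
python3 - <<'E'
from h import *
p=imaging.capture("wrist");q=imaging.capture("side")
cv2.imwrite("pics/g4.png",np.hstack([cv2.resize(p["frame"][150:350,240:400],(400,500)),cv2.resize(q["frame"][180:280,250:330],(400,500))]))
E
```

```text
(no output)
```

View pics/g4.png

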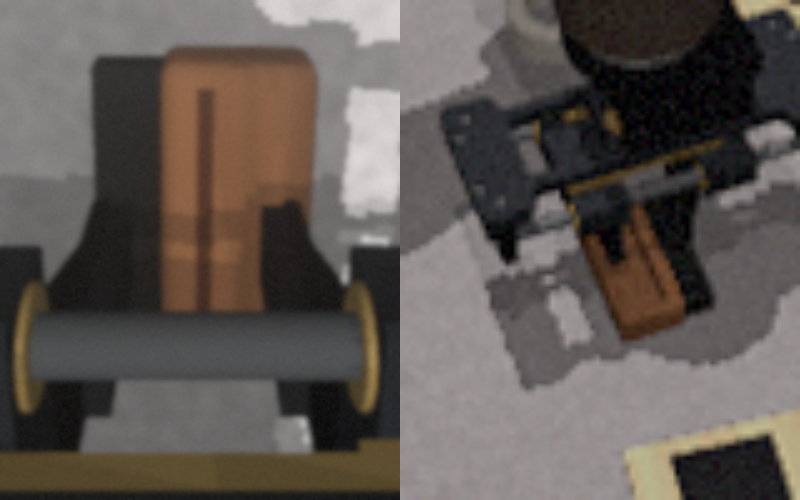

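The right finger shows on top of the wood in both crops (wrist px ~(354,232), side px ~(292,232)), so the tips may stand higher than I thought. Triangulate them.

```bash
python3 - <<'E'
from h import *
p=imaging.capture("wrist");q=imaging.capture("side")
s=r.sense();print(s["gripper_width"],s["tcp_pos"])
for a in((354,232),(354,236)):
  for b in((292.4,232.4),(292,230)):
    X=tri([(p,*a),(q,*b)]);print(X,proj(p,X)-a,proj(q,X)-b)
E
```

```text
0.3488744189380421 [ 0.45096629 -0.08897141  0.00511388]
[ 0.43129201 -0.09939413  0.03405097] [0.3980074  0.76858372] [0.13118114 0.13118539]
[ 0.43172141 -0.10216726  0.04590233] [2.75964951 5.13800723] [0.84321658 0.8190085 ]
[ 0.43118724 -0.09682522  0.03178835] [-0.40002278 -0.84324871] [-0.13784067 -0.14827055]
[ 0.43161418 -0.0994571   0.0432456 ] [1.74940985 3.5430815 ] [0.55950967 0.58374603]
```

Fingertip triangulates to z≈0.033 with the TCP reported at 0.005. So the open fingers end about 28 mm above the reported TCP, and the tin was held only by its top rim. I'll open, go lower with a force check, then close.

{"api": "apply_moves", "payload": {"moves": [[[0,0,0],0],[[0,0,0],0],[[0,0,0],0],[[0,0,0],0],[[0,0,0],0]], "hand": 0.087}}

```text
time_s: 12.57
tcp_pos: [0.451, -0.089, 0.0051]
ee_rot: [[0.087, -0.996, -0.0], [-0.996, -0.087, 0.0], [-0.0, 0.0, -1.0]]
wrist_force: [0.1, -0.2, -0.8]
gripper_width: 0.642
gripper_force: 0.0
```

{"api": "apply_moves", "payload": {"moves": [[[0,0,0],0],[[0,0,0],0],[[0,0,0],0],[[0,0,0],0],[[0,0,0],0]]}}

```text
time_s: 12.98
tcp_pos: [0.451, -0.089, 0.0051]
ee_rot: [[0.087, -0.996, -0.0], [-0.996, -0.087, 0.0], [-0.0, 0.0, -1.0]]
wrist_force: [-0.5, -0.2, -0.7]
gripper_width: 0.971
gripper_force: 0.0
```

{"api": "apply_moves", "payload": {"moves": [[[0,0,0.005],0],[[0,0,0.004],0],[[0,0,0.002],0],[[0,0,0],0],[[0,0,0],0]]}}

```text
time_s: 13.4
tcp_pos: [0.4507, -0.089, -0.0062]
ee_rot: [[0.087, -0.996, -0.001], [-0.996, -0.087, -0.0], [0.0, 0.001, -1.0]]
wrist_force: [-0.4, 0.2, 0.0]
gripper_width: 0.999
gripper_force: 0.0
```

```bash
python3 - <<'E'
from h import *
p=imaging.capture("wrist");q=imaging.capture("side");s=r.sense();print(r.pinch_z,s["gripper_width"],s["tcp_pos"],s["wrist_force"],s["joints"])
cv2.imwrite("pics/g5.png",np.hstack([cv2.resize(p["frame"][150:350,220:420],(400,400)),cv2.resize(q["frame"][180:280,250:350],(400,400))]))
E
```

```text
0.0187 1.0017604478979432 [ 0.45103059 -0.08900166 -0.00587263] [-0.47173532 -0.56546755 -0.62226904] [ 9.17990267e+00  2.14804761e+01 -3.64108505e+01  5.43542402e-03
 -3.21109383e+01 -4.18312148e+00]
```

View pics/g5.png

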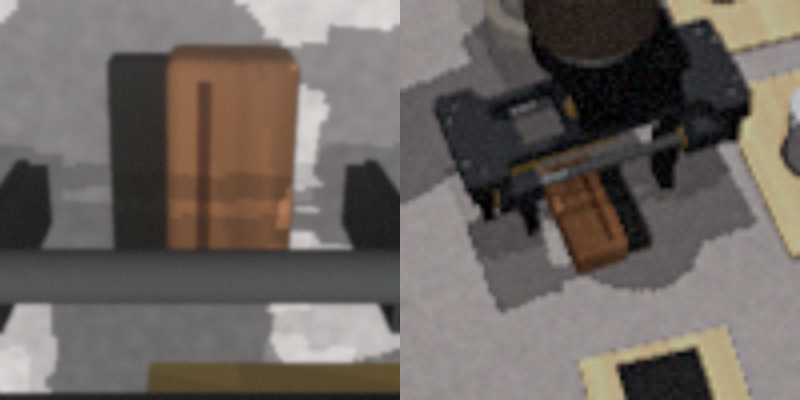

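With the TCP at z=-0.006 there is no contact force, which confirms the offset: the tips (wrist px 232,232 and 405,232) still stand above the bench on either side of the squeegee. Go lower.

{"api": "apply_moves", "payload": {"moves": [[[0,0,0.005],0],[[0,0,0.004],0],[[0,0,0.003],0],[[0,0,0],0],[[0,0,0],0]]}}

```text
time_s: 13.92
tcp_pos: [0.4507, -0.089, -0.0182]
ee_rot: [[0.087, -0.996, -0.001], [-0.996, -0.087, -0.0], [0.0, 0.001, -1.0]]
wrist_force: [0.4, -0.1, -0.3]
gripper_width: 1.003
gripper_force: 0.0
```

```bash
python3 - <<'E'
from h import *
p=imaging.capture("side");s=r.sense();print(s["tcp_pos"],s["wrist_force"])
# tips from picture g5 state (tcp z -0.0059): reuse its pixel picks
import copy
w=imaging.capture("wrist")
w=dict(w);w["eye"]=np.array(w["eye"])+[0,0,-.0059-s["tcp_pos"][2]]
for a,b in(((232,232),(316,226)),((405,232),(283,238))):
    X=tri([(w,*a),(p,*b)]);print(X,proj(w,X)-a,proj(p,X)-b)
E
```

```text
[ 0.45093699 -0.08898922 -0.01798628] [ 0.72178114 -0.55831657 -1.2399234 ]
[ 0.49595623 -0.10427027  0.04486352] [ 0.86135872 -0.21175372] [ 0.13058614 -0.09064519]
[ 0.40333035 -0.104067    0.02672767] [-0.03840443 -0.09989353] [-0.01314161 -0.01797701]
```

{"api": "apply_moves", "payload": {"moves": [[[0,0,0.003],0],[[0,0,0.002],0],[[0,0,0],0],[[0,0,0],0]]}}

```text
time_s: 14.35
tcp_pos: [0.4508, -0.089, -0.023]
ee_rot: [[0.087, -0.996, -0.0], [-0.996, -0.087, -0.0], [0.0, 0.0, -1.0]]
wrist_force: [-0.1, 0.1, -0.0]
gripper_width: 1.0
gripper_force: 0.0
```

{"api": "apply_moves", "payload": {"moves": [[[0,0,0],0],[[0,0,0],0],[[0,0,0],0],[[0,0,0],0],[[0,0,0],0]], "hand": 0.03}}

```text
time_s: 14.77
tcp_pos: [0.451, -0.089, -0.0228]
ee_rot: [[0.087, -0.996, 0.0], [-0.996, -0.087, 0.0], [0.0, -0.0, -1.0]]
wrist_force: [0.9, 0.4, -0.2]
gripper_width: 0.703
gripper_force: 0.0
```

{"api": "apply_moves", "payload": {"moves": [[[0,0,0],0],[[0,0,0],0],[[0,0,0],0],[[0,0,0],0]]}}

```text
time_s: 15.1
tcp_pos: [0.4507, -0.089, -0.0229]
ee_rot: [[0.087, -0.996, -0.001], [-0.996, -0.087, -0.0], [0.0, 0.001, -1.0]]
wrist_force: [-1.8, -0.1, 1.9]
gripper_width: 0.629
gripper_force: 30.0
```

Gripped: 54.7 mm opening, 30 N. Lift and carry to pad_short (0.619, 0.275), yaw about -5.4°.

{"api": "apply_moves", "payload": {"moves": [[[0,0,-0.01],0],[[0,0,-0.025],0],[[0,0,-0.03],0],[[0,0,-0.028],5],[[0,0,0],0]]}}

```text
time_s: 15.52
tcp_pos: [0.4552, -0.0887, 0.0751]
ee_rot: [[-0.001, -1.0, 0.012], [-1.0, 0.001, 0.0], [-0.0, -0.012, -1.0]]
wrist_force: [1.2, 0.3, -1.3]
gripper_width: 0.629
gripper_force: 30.0
```

{"api": "apply_moves", "payload": {"moves": [[[-0.0364,-0.0168,0],0],[[-0.0364,-0.0168,0],0],[[-0.0364,-0.0168,0],0],[[-0.0364,-0.0168,0],0],[[-0.0364,-0.0168,0],0]]}}

```text
time_s: 15.93
tcp_pos: [0.535, 0.0947, 0.0694]
ee_rot: [[0.0, -1.0, -0.001], [-1.0, -0.0, -0.0], [0.0, 0.001, -1.0]]
wrist_force: [1.8, -0.8, -0.3]
gripper_width: 0.626
gripper_force: 30.0
```

{"api": "apply_moves", "payload": {"moves": [[[-0.0364,-0.0168,0],0],[[-0.0364,-0.0168,0],0],[[-0.0364,-0.0168,0],0],[[-0.0364,-0.0168,0],0],[[-0.0364,-0.0168,0],0]]}}

```text
time_s: 16.35
tcp_pos: [0.6189, 0.2768, 0.0688]
ee_rot: [[0.001, -1.0, -0.001], [-1.0, -0.001, -0.001], [0.001, 0.001, -1.0]]
wrist_force: [1.1, -0.2, -0.8]
gripper_width: 0.629
gripper_force: 30.0
```

{"api": "apply_moves", "payload": {"moves": [[[0,0,0],5.4],[[0,0,0.03],0],[[0,0,0.03],0],[[0,0,0.01],0],[[0,0,0],0]]}}

```text
time_s: 16.77
tcp_pos: [0.6161, 0.2731, -0.0046]
ee_rot: [[-0.094, -0.996, -0.008], [-0.996, 0.094, -0.005], [0.006, 0.007, -1.0]]
wrist_force: [-0.8, -0.6, -1.6]
gripper_width: 0.626
gripper_force: 30.0
```

{"api": "apply_moves", "payload": {"moves": [[[0,0,0.006],0],[[0,0,0.006],0],[[0,0,0.003],0],[[0,0,0],0],[[0,0,0],0]]}}

```text
time_s: 17.18
tcp_pos: [0.6194, 0.2752, -0.0141]
ee_rot: [[-0.094, -0.996, 0.001], [-0.996, 0.094, 0.001], [-0.001, -0.001, -1.0]]
wrist_force: [-0.7, 0.8, -1.5]
gripper_width: 0.627
gripper_force: 30.0
```

{"api": "apply_moves", "payload": {"moves": [[[0,0,0.002],0],[[0,0,0],0],[[0,0,0],0]]}}

```text
time_s: 17.43
tcp_pos: [0.6191, 0.2751, -0.0166]
ee_rot: [[-0.094, -0.996, 0.0], [-0.996, 0.094, 0.0], [-0.0, -0.0, -1.0]]
wrist_force: [-0.2, -0.6, -1.0]
gripper_width: 0.627
gripper_force: 30.0
```

{"api": "apply_moves", "payload": {"moves": [[[0,0,0],0],[[0,0,0],0],[[0,0,0],0],[[0,0,0],0],[[0,0,0],0]], "hand": 0.087}}

```text
time_s: 17.85
tcp_pos: [0.6191, 0.2751, -0.0167]
ee_rot: [[-0.094, -0.996, 0.0], [-0.996, 0.094, 0.0], [-0.0, -0.0, -1.0]]
wrist_force: [0.6, -0.4, 0.1]
gripper_width: 0.916
gripper_force: 0.0
```

{"api": "apply_moves", "payload": {"moves": [[[0,0,-0.02],0],[[0,0,-0.03],0],[[0,0,-0.035],-5.4],[[0,0,0],0],[[0,0,0],0]]}}

```text
time_s: 18.27
tcp_pos: [0.6206, 0.2762, 0.0714]
ee_rot: [[-0.0, -1.0, 0.005], [-1.0, 0.0, 0.004], [-0.004, -0.005, -1.0]]
wrist_force: [-0.1, -0.2, -0.6]
gripper_width: 0.999
gripper_force: 0.0
```

{"api": "apply_moves", "payload": {"moves": [[[0,0.0326,0],0],[[0,0.0326,0],0],[[0,0.0326,0],0],[[0,0.0326,0],0],[[0,0.0326,0],0]]}}

```text
time_s: 18.68
tcp_pos: [0.4538, 0.274, 0.0668]
ee_rot: [[-0.001, -1.0, -0.002], [-1.0, 0.001, -0.002], [0.002, 0.002, -1.0]]
wrist_force: [-0.1, 0.6, 1.0]
gripper_width: 1.001
gripper_force: 0.0
```

{"api": "apply_moves", "payload": {"moves": [[[0,0,0],-7],[[0,0,0],-7],[[0,0,0],-7],[[0,0,0],-7],[[0,0,0],-7]]}}

```text
time_s: 19.1
tcp_pos: [0.4551, 0.2744, 0.0671]
ee_rot: [[0.578, -0.816, -0.002], [-0.816, -0.578, -0.002], [0.0, 0.002, -1.0]]
wrist_force: [0.4, 0.2, -0.9]
gripper_width: 0.999
gripper_force: 0.0
```

```bash
python3 - <<'E'
from h import *
p=imaging.capture("wrist");q=imaging.capture("side");sc=imaging.capture("scene");s=r.sense();print(s["tcp_pos"],np.round(s["ee_rot"],3).tolist())
for t,n,pic,z in(("long_squeegee","w",p,0),("long_squeegee","side",q,0),("short_squeegee","side",q,.006),("short_squeegee","scene",sc,.006),("short_squeegee","w",p,.006),("tape_roll","w",p,0),("tape_roll","side",q,0),("tape_roll","sc",sc,0)):
    for d in models.cut_out(pic,t)[:1]:
        old=SH[t];SH[t]=[P+[0,0,z] for P in old]
        m=d["region"];ys,xs=np.nonzero(m);s0=onz(pic,xs.mean(),ys.mean(),.02);x,f=fit(t,[(pic,m)],[s0[0],s0[1],.62 if t[0]=="l" else -.09]);SH[t]=old
        print(t,n,np.round(x,4),round(f,3),round(d["confidence"],2),[int(e) for e in (xs.min(),xs.max(),ys.min(),ys.max())])
E
```

```text
[0.45535834 0.27449752 0.06724741] [[0.571, -0.821, -0.002], [-0.821, -0.571, -0.001], [0.0, 0.002, -1.0]]
long_squeegee w [0.456  0.2729 0.5983] 0.038 0.81 [285, 356, 120, 271]
long_squeegee side [0.4585 0.2752 0.6086] 0.09 0.8 [251, 289, 131, 158]
short_squeegee side [ 0.624   0.277  -0.1964] 0.224 0.79 [309, 326, 124, 143]
short_squeegee scene [ 0.6204  0.2733 -0.1374] 0.123 0.75 [390, 415, 208, 225]
short_squeegee w [ 0.6188  0.2745 -0.0896] 0.072 0.85 [76, 200, 12, 147]
tape_roll w [0.4495 0.1002 0.1469] 0.283 0.66 [417, 517, 0, 67]
tape_roll side [ 0.4531  0.1024 -0.1044] 0.2 0.65 [272, 290, 172, 191]
tape_roll sc [0.4537 0.1016 0.0669] 0.392 0.59 [334, 349, 184, 198]
```

The short squeegee sits at (0.619, 0.2745, -0.09 rad), a good fit. The long one agrees with the tool pose. Descend and grip.

{"api": "apply_moves", "payload": {"moves": [[[0,0,0.03],0],[[0,0,0.03],0],[[0,0,0.018],0],[[0,0,0.009],0],[[0,0,0.004],0]]}}

```text
time_s: 20.07
tcp_pos: [0.4554, 0.2744, -0.0242]
ee_rot: [[0.573, -0.819, -0.002], [-0.819, -0.573, -0.002], [0.001, 0.003, -1.0]]
wrist_force: [-0.4, 0.2, 0.0]
gripper_width: 1.0
gripper_force: 0.0
```

{"api": "apply_moves", "payload": {"moves": [[[0,0,0],0],[[0,0,0],0],[[0,0,0],0],[[0,0,0],0],[[0,0,0],0]], "hand": 0.03}}

```text
time_s: 20.48
tcp_pos: [0.4564, 0.2755, -0.0219]
ee_rot: [[0.574, -0.819, 0.001], [-0.819, -0.574, 0.001], [-0.0, -0.002, -1.0]]
wrist_force: [-0.2, -0.2, 0.3]
gripper_width: 0.709
gripper_force: 0.0
```

{"api": "apply_moves", "payload": {"moves": [[[0,0,0],0],[[0,0,0],0],[[0,0,0],0],[[0,0,0],0]]}}

```text
time_s: 20.82
tcp_pos: [0.4558, 0.2749, -0.0223]
ee_rot: [[0.574, -0.819, -0.0], [-0.819, -0.574, -0.0], [0.0, 0.0, -1.0]]
wrist_force: [-2.7, -0.6, 6.6]
gripper_width: 0.628
gripper_force: 30.0
```

{"api": "apply_moves", "payload": {"moves": [[[0,0,-0.01],0],[[0,0,-0.025],0],[[0,0,-0.03],0],[[0,0,-0.03],0],[[0,0,0],0]]}}

```text
time_s: 21.23
tcp_pos: [0.4597, 0.2782, 0.0786]
ee_rot: [[0.575, -0.818, 0.01], [-0.818, -0.575, 0.009], [-0.001, -0.013, -1.0]]
wrist_force: [0.0, 1.5, -0.7]
gripper_width: 0.629
gripper_force: 30.0
```

{"api": "apply_moves", "payload": {"moves": [[[0,0,0],7],[[0,0,0],7],[[0,0,0],7],[[0,0,0],7],[[0,0,0],7]]}}

```text
time_s: 21.65
tcp_pos: [0.4559, 0.275, 0.0721]
ee_rot: [[-0.006, -1.0, -0.0], [-1.0, 0.006, 0.0], [-0.0, 0.0, -1.0]]
wrist_force: [0.6, 0.6, -1.1]
gripper_width: 0.627
gripper_force: 30.0
```

{"api": "apply_moves", "payload": {"moves": [[[0.039,0,0],0],[[0.039,0,0],0],[[0.039,0,0],0],[[0.039,0,0],0],[[0.039,0,0],0]]}}

```text
time_s: 22.07
tcp_pos: [0.4556, 0.0785, 0.0722]
ee_rot: [[0.001, -1.0, 0.0], [-1.0, -0.001, 0.0], [-0.0, -0.0, -1.0]]
wrist_force: [0.8, 0.2, -1.1]
gripper_width: 0.628
gripper_force: 30.0
```

{"api": "apply_moves", "payload": {"moves": [[[0.039,0,0],0],[[0.039,0,0],0],[[0.039,0,0],0],[[0.039,0,0],0],[[0.039,0,0],0]]}}

```text
time_s: 22.48
tcp_pos: [0.4557, -0.1168, 0.0723]
ee_rot: [[0.0, -1.0, 0.001], [-1.0, -0.0, 0.0], [-0.0, -0.001, -1.0]]
wrist_force: [1.5, -0.2, -0.8]
gripper_width: 0.629
gripper_force: 30.0
```

{"api": "apply_moves", "payload": {"moves": [[[0.039,0,0],0],[[0.039,0,0],0],[[0.039,0,0],0],[[0.039,0.001,0],0],[[0,0,0],2.3]]}}

```text
time_s: 22.9
tcp_pos: [0.455, -0.2766, 0.072]
ee_rot: [[-0.047, -0.999, 0.001], [-0.999, 0.047, -0.002], [0.002, -0.001, -1.0]]
wrist_force: [0.3, 0.4, -1.5]
gripper_width: 0.628
gripper_force: 30.0
```

```bash
python3 - <<'E'
from h import *
p=imaging.capture("wrist");q=imaging.capture("side");s=r.sense();print(s["tcp_pos"],np.round(s["ee_rot"],3).tolist())
for d in models.place_of(q,"pad_long")[:1]: a=np.array(d["at"])*[640,400];print(onz(q,*a,0),d["confidence"])
t="long_squeegee"; z=s["tcp_pos"][2]+.023
SH[t]=[P+[0,0,z] for P in SH[t]]
for n,pic in(("w",p),("side",q)):
    for d in models.cut_out(pic,t)[:1]:
        m=d["region"];ys,xs=np.nonzero(m);x,f=fit(t,[(pic,m)],[s["tcp_pos"][0],s["tcp_pos"][1],-.04]);print(n,np.round(x,4),round(f,3),d["confidence"],(xs.min(),xs.max(),ys.min(),ys.max()))
E
```

```text
[ 0.45422925 -0.27247489  0.07161095] [[-0.044, -0.999, -0.001], [-0.999, 0.044, 0.0], [-0.0, 0.001, -1.0]]
[ 4.57818019e-01 -2.62661782e-01 -1.11022302e-16] 0.8
w [ 0.4553 -0.2775 -0.0378] 0.243 0.59 (np.int64(263), np.int64(374), np.int64(131), np.int64(330))
side [ 0.4558 -0.2751 -0.0755] 0.388 0.91 (np.int64(308), np.int64(341), np.int64(250), np.int64(302))
```

{"api": "apply_moves", "payload": {"moves": [[[0,0,0.03],0],[[0,0,0.03],0],[[0,0,0.015],0],[[0,0,0.006],0],[[0,0,0.004],0]]}}

```text
time_s: 23.57
tcp_pos: [0.455, -0.2699, -0.0135]
ee_rot: [[-0.037, -0.999, -0.001], [-0.999, 0.037, 0.0], [-0.0, 0.001, -1.0]]
wrist_force: [-0.1, 0.6, -1.5]
gripper_width: 0.631
gripper_force: 30.0
```

{"api": "apply_moves", "payload": {"moves": [[[0,0,0.003],0],[[0,0,0.001],0],[[0,0,0],0],[[0,0,0],0]]}}

```text
time_s: 23.9
tcp_pos: [0.4558, -0.2711, -0.0159]
ee_rot: [[-0.04, -0.999, 0.002], [-0.999, 0.04, -0.001], [0.0, -0.002, -1.0]]
wrist_force: [-0.8, 0.5, -1.5]
gripper_width: 0.626
gripper_force: 30.0
```

{"api": "apply_moves", "payload": {"moves": [[[0,0,0],0],[[0,0,0],0],[[0,0,0],0],[[0,0,0],0],[[0,0,0],0]], "hand": 0.087}}

```text
time_s: 24.32
tcp_pos: [0.4551, -0.2711, -0.0167]
ee_rot: [[-0.04, -0.999, 0.0], [-0.999, 0.04, -0.0], [0.0, -0.0, -1.0]]
wrist_force: [-0.3, -0.5, -0.4]
gripper_width: 0.921
gripper_force: 0.0
```

{"api": "apply_moves", "payload": {"moves": [[[0,0,-0.02],0],[[0,0,-0.03],0],[[0,0,-0.035],-2.3],[[0,0,0],0],[[0,0,0],0]]}}

```text
time_s: 24.73
tcp_pos: [0.4566, -0.2714, 0.0704]
ee_rot: [[-0.0, -1.0, 0.005], [-1.0, 0.0, -0.001], [0.001, -0.005, -1.0]]
wrist_force: [-0.6, 0.7, 0.4]
gripper_width: 0.996
gripper_force: 0.0
```

{"api": "apply_moves", "payload": {"moves": [[[-0.0372,0.0004,0],0],[[-0.0372,0.0004,0],0],[[-0.0372,0.0004,0],0],[[-0.0372,0.0004,0],0],[[-0.0372,0.0004,0],0]]}}

```text
time_s: 25.15
tcp_pos: [0.4515, -0.0836, 0.0669]
ee_rot: [[-0.001, -1.0, -0.003], [-1.0, 0.001, -0.0], [0.0, 0.003, -1.0]]
wrist_force: [0.9, 0.4, 0.6]
gripper_width: 1.002
gripper_force: 0.0
```

{"api": "apply_moves", "payload": {"moves": [[[-0.0372,0.0004,0],0],[[-0.0372,0.0004,0],0],[[-0.0372,0.0004,0],0],[[-0.0372,0.0004,0],0],[[-0.0372,0.0004,0],0]]}}

```text
time_s: 25.57
tcp_pos: [0.4496, 0.1023, 0.067]
ee_rot: [[-0.0, -1.0, -0.002], [-1.0, 0.0, -0.001], [0.001, 0.002, -1.0]]
wrist_force: [0.4, -0.0, 0.0]
gripper_width: 1.0
gripper_force: 0.0
```

{"api": "apply_moves", "payload": {"moves": [[[0,0,0],0],[[0,0,0],0]]}}

```text
time_s: 25.73
tcp_pos: [0.45, 0.1024, 0.067]
ee_rot: [[0.003, -1.0, -0.002], [-1.0, -0.003, -0.001], [0.001, 0.002, -1.0]]
wrist_force: [-0.5, -0.8, -0.7]
gripper_width: 0.998
gripper_force: 0.0
```

```bash
python3 - <<'E'
from h import *
p=imaging.capture("wrist");q=imaging.capture("side");sc=imaging.capture("scene");s=r.sense();print(s["tcp_pos"])
for t,n,pic,z in(("long_squeegee","side",q,.006),("long_squeegee","sc",sc,.006),("ink_tin","side",q,.006),("ink_tin","sc",sc,.006),("tape_roll","w",p,0)):
    for d in models.cut_out(pic,t)[:1]:
        old=SH[t];SH[t]=[P+[0,0,z] for P in old]
        m=d["region"];ys,xs=np.nonzero(m)
        if t=="tape_roll":
            m=cv2.morphologyEx(m.astype(np.uint8),cv2.MORPH_CLOSE,np.ones((61,61)))
        s0=onz(pic,xs.mean(),ys.mean(),.02);x,f=fit(t,[(pic,m)],[s0[0],s0[1],-.04]);SH[t]=old
        print(t,n,np.round(x,4),round(f,3),round(d["confidence"],2),[int(e) for e in (xs.min(),xs.max(),ys.min(),ys.max())])
E
```

```text
[0.4501182  0.09992064 0.067321  ]
long_squeegee side [ 0.4576 -0.2704 -0.0486] 0.09 0.71 [305, 339, 265, 317]
long_squeegee sc [ 0.4577 -0.272  -0.0271] 0.066 0.95 [219, 256, 202, 222]
ink_tin sc [ 0.6155 -0.0848 -0.0505] 0.258 0.85 [294, 307, 226, 245]
tape_roll w [0.4493 0.101  0.0064] 0.056 0.8 [282, 356, 161, 237]
```

Long squeegee is on its pad. The tape is at (0.4493, 0.101), under the tool. Grip it.

{"api": "apply_moves", "payload": {"moves": [[[0,0,0.03],0],[[0,0,0.03],0],[[0,0,0.018],0],[[0,0,0.009],0],[[0,0,0.004],0]]}}

```text
time_s: 26.55
tcp_pos: [0.4504, 0.1002, -0.0241]
ee_rot: [[-0.001, -1.0, -0.002], [-1.0, 0.001, -0.002], [0.002, 0.002, -1.0]]
wrist_force: [-0.1, 0.9, 0.3]
gripper_width: 0.999
gripper_force: 0.0
```

{"api": "apply_moves", "payload": {"moves": [[[0,0,0],0],[[0,0,0],0],[[0,0,0],0],[[0,0,0],0],[[0,0,0],0]], "hand": 0.04}}

```text
time_s: 26.97
tcp_pos: [0.4513, 0.1013, -0.022]
ee_rot: [[-0.0, -1.0, 0.001], [-1.0, 0.0, 0.001], [-0.001, -0.001, -1.0]]
wrist_force: [-1.0, -0.5, 0.8]
gripper_width: 0.707
gripper_force: 0.4
```

{"api": "apply_moves", "payload": {"moves": [[[0,0,0],0],[[0,0,0],0],[[0,0,0],0],[[0,0,0],0]]}}

```text
time_s: 27.3
tcp_pos: [0.4513, 0.1012, -0.0221]
ee_rot: [[0.0, -1.0, 0.001], [-1.0, -0.0, 0.0], [-0.0, -0.001, -1.0]]
wrist_force: [-2.5, 0.6, 6.1]
gripper_width: 0.691
gripper_force: 30.0
```

{"api": "apply_moves", "payload": {"moves": [[[0,0,-0.01],0],[[0,0,-0.02],0],[[0,0,-0.02],0],[[0,0,0],0],[[0,0,0],0]]}}

```text
time_s: 27.72
tcp_pos: [0.4516, 0.1015, 0.028]
ee_rot: [[-0.0, -1.0, 0.002], [-1.0, 0.0, 0.002], [-0.002, -0.002, -1.0]]
wrist_force: [-0.5, -0.5, -0.3]
gripper_width: 0.694
gripper_force: 30.0
```

{"api": "apply_moves", "payload": {"moves": [[[0.0005,-0.0313,0],0],[[0.0005,-0.0313,0],0],[[0.0005,-0.0313,0],0],[[0.0005,-0.0313,0],0],[[0.0005,-0.0313,0],0]]}}

```text
time_s: 28.13
tcp_pos: [0.6078, 0.098, 0.0253]
ee_rot: [[-0.0, -1.0, -0.003], [-1.0, 0.0, -0.001], [0.001, 0.003, -1.0]]
wrist_force: [0.1, 0.0, -0.5]
gripper_width: 0.694
gripper_force: 30.0
```

{"api": "apply_moves", "payload": {"moves": [[[0,0,0],0],[[0,0,0.02],0],[[0,0,0.014],0],[[0,0,0.006],0],[[0,0,0.003],0]]}}

```text
time_s: 28.55
tcp_pos: [0.6047, 0.0974, -0.0163]
ee_rot: [[0.0, -1.0, -0.007], [-1.0, -0.0, -0.003], [0.003, 0.007, -1.0]]
wrist_force: [-9.8, 0.2, 22.8]
gripper_width: 0.691
gripper_force: 30.0
```

{"api": "apply_moves", "payload": {"moves": [[[0,0,0.001],0],[[0,0,0],0],[[0,0,0],0],[[0,0,0],0]]}}

```text
time_s: 28.88
tcp_pos: [0.605, 0.0975, -0.0163]
ee_rot: [[0.0, -1.0, -0.005], [-1.0, -0.0, -0.002], [0.002, 0.005, -1.0]]
wrist_force: [-4.2, -0.9, 8.7]
gripper_width: 0.698
gripper_force: 30.0
```

{"api": "apply_moves", "payload": {"moves": [[[0,0,0],0],[[0,0,0],0],[[0,0,0],0],[[0,0,0],0],[[0,0,0],0]], "hand": 0.087}}

```text
time_s: 29.3
tcp_pos: [0.6074, 0.0986, -0.0172]
ee_rot: [[0.0, -1.0, -0.0], [-1.0, -0.0, -0.0], [0.0, 0.0, -1.0]]
wrist_force: [-0.0, -0.6, -0.3]
gripper_width: 0.964
gripper_force: 0.0
```

{"api": "apply_moves", "payload": {"moves": [[[0,0,-0.02],0],[[0,0,-0.03],0],[[0,0,-0.04],0],[[0,0,-0.04],0],[[0,0,-0.04],0]]}}

```text
time_s: 29.72
tcp_pos: [0.6071, 0.0984, 0.1546]
ee_rot: [[0.0, -1.0, -0.001], [-1.0, -0.0, -0.0], [0.0, 0.001, -1.0]]
wrist_force: [0.7, 1.2, -0.6]
gripper_width: 1.005
gripper_force: 0.0
```

{"api": "apply_moves", "payload": {"moves": [[[0.04,0,-0.01],0],[[0.04,0,-0.01],0],[[0,0,0],0],[[0,0,0],0]]}}

```text
time_s: 30.05
tcp_pos: [0.6076, 0.0168, 0.174]
ee_rot: [[-0.003, -1.0, 0.002], [-1.0, 0.003, 0.001], [-0.001, -0.002, -1.0]]
wrist_force: [0.2, 1.4, -0.1]
gripper_width: 1.0
gripper_force: 0.0
```

```bash
python3 - <<'E'
from h import *
p=imaging.capture("wrist");q=imaging.capture("side");sc=imaging.capture("scene");s=r.sense();print(s["tcp_pos"])
cv2.imwrite("pics/f.png",np.vstack([np.hstack([q["frame"][90:340,180:480],sc["frame"][130:380,150:450]]),p["frame"][:250,20:620]]))
for t,n,pic in(("long_squeegee","side",q),("ink_tin","side",q),("ink_tin","sc",sc),("ink_tin","w",p),("tape_roll","w",p),("tape_roll","side",q),("short_squeegee","side",q)):
    for d in models.cut_out(pic,t)[:1]:
        old=SH[t];SH[t]=[P+[0,0,.006] for P in old]
        m=d["region"];ys,xs=np.nonzero(m)
        if t=="tape_roll": m=cv2.morphologyEx(m.astype(np.uint8),cv2.MORPH_CLOSE,np.ones((41,41)))
        s0=onz(pic,xs.mean(),ys.mean(),.02);x,f=fit(t,[(pic,m)],[s0[0],s0[1],-.04]);SH[t]=old
        print(t,n,np.round(x,4),round(f,3),round(d["confidence"],2),[int(e) for e in (xs.min(),xs.max(),ys.min(),ys.max())])
E
```

```text
[0.60716557 0.01901567 0.1723703 ]
long_squeegee side [ 0.4581 -0.2701 -0.0721] 0.087 0.56 [305, 338, 264, 317]
ink_tin side [ 0.6213 -0.0843  0.25  ] 0.073 0.97 [347, 366, 199, 224]
ink_tin sc [ 0.6185 -0.0832 -0.1444] 0.071 0.74 [293, 309, 224, 247]
ink_tin w [ 0.6183 -0.0841  0.0326] 0.039 0.96 [279, 334, 50, 107]
tape_roll w [0.606  0.0982 0.0442] 0.044 0.78 [295, 345, 211, 263]
tape_roll side [0.6083 0.0983 0.0267] 0.056 0.51 [320, 341, 160, 181]
short_squeegee side [ 0.6146  0.2764 -0.3055] 0.623 0.58 [308, 323, 124, 143]
```

View pics/f.png

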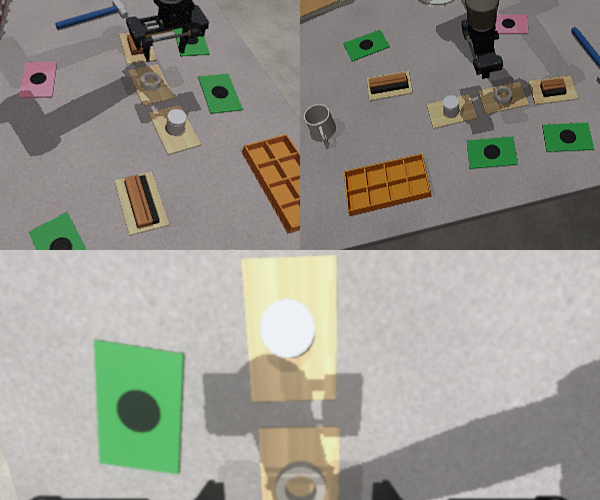

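Everything lies on its pad: the tin (287,328) and tape (300,485) are in the lower crop, and both squeegees are in the upper crops. Fits are within about 4 mm. Hand in.

```bash
python3 -c "
from station import r
print(r.finish_job())"
```

```text
the job is handed in; nothing more can be done
None
```

The job is handed in (verdict not shown): by my camera measurements both squeegees, the tape roll and the ink tin rest on their own pads, centres within about 5 mm, and the arm never went near the mug or the hammer.

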